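# Draw a spring checker out to its mark and hold it

### The job

Check a spring at its set length on the blue spring checker: first turn its gauge plate right over by the yellow rod, like a page, until it lies flat with the white face and red mark up beside the slide. Then pull the red spring-return slide out by its black bar, towards the robot, until its yellow pointer is in line with the red mark, and finish while still holding it there: it springs back if let go. Leave the tools and other things lying around where they are.

Things in the scene. Friction and masses are not known exactly. Their poses are not given: they have to be found in the camera images.
- checker: Spring checker, fixed to the bench: blue bed 300 x 240 x 15 mm, x -85 to 215, y -130 to 110 mm about its origin, which lies on the bench surface. Its -x axis, roughly towards the robot, is the pull direction; its yaw varies. Plate hinge along x at y = -60 mm, 45 mm above the bench; slide along x at y = +65 mm. Behind the slide, from x = 77 mm, stand a grey block and spring barrel up to 58 mm high.
- plate (a joint): Angle of the gauge plate, rad: 0 = flat on the right, away from the slide, dark face up; 1.57 = upright; 3.14 = turned over, flat beside the slide, white face up. Plate 115 mm along the hinge, reaching 59 mm from it, 6 mm thick, 0.2 kg. Stiff hinge (0.11 N m of friction): it stays about where it is left. Starts flat or raised by up to 0.4 rad.
- plate_rod (a point): Grip point on the yellow round rod that turns the plate: 12 mm in diameter, parallel to the hinge and 45 mm from it, in the plate's plane, sticking out 64 mm from the plate's front edge; this point is 18 mm from its tip, with only the bench below. Its axis is 45 mm above the bench when the plate lies flat. It turns with the plate, so must roll between the fingers.
- plate_hinge (a point): Point on the hinge's axis level with plate_rod: the rod moves on an arc of 45 mm radius about it, up and over from the right (-y of the checker) to the left (+y).
- mark (a point): Outer end, at the plate's free edge, of the red stripe (5 mm wide along x) on the plate's white face; hidden underneath until the plate is turned. Its x axis stays along the checker's x axis. Its place along the plate varies: the pointer travels 45 to 90 mm from home to be in line.
- pointer (a point): Tip of the yellow pointer (5 mm wide) on the slide's right side, 46 mm above the bench; it moves with the slide. In line with the mark when both have the same x in the checker's frame.
- pull_bar (a point): Centre of the black round pull bar on the slide: along the checker's y axis, 14 mm in diameter, 98 mm long, axis 85 mm above the bench, on two steel posts 84 mm apart (70 mm free between). The red slide below is 50 mm high above the bench, so fingertips may reach down to about 60 mm.
- slide (a joint): How far the slide is pulled out, m: 0 = home, at most 0.11. It moves along the checker's -x axis. A spring pulls it home: about 5 N at home and 15 N at 90 mm out, plus about 0.6 N of friction; it does not latch.
- wrench: Bystander: open-ended wrench, 170 mm long, lying on the bench to the left of the checker. Origin under its middle.
- socket_big: Bystander: steel socket, 32 mm across, 34 mm high, standing on the rear right of the checker's bed. Origin at its underside.
- socket_small: Bystander: steel socket, 22 mm across, 28 mm high, standing on the bed beside the big one. Origin at its underside.
- spray_can: Bystander: blue spray can, 60 mm across, 170 mm high, standing on the bench to the right of the checker. Origin at its underside.
- battery: Bystander: black power-tool battery, 75 x 115 x 63 mm, lying on the left of the bench. Origin at its underside.
- screwdriver: Bystander: screwdriver, 200 mm long, lying on the left of the bench. Origin under its middle.
- parts_bin: Bystander: orange open bin, 160 x 220 x 90 mm, on the right of the bench. Origin at its underside.

How it is judged:
By the outcome, as a careful person would: the job done as asked, in the order asked, and still so for the second after the job is handed in, while the arm keeps its last pose, push and grip.
It also fails if it takes over 54 s, if anything falls off the work surface, if the arm or the gripper's body presses on something with over 40 N, if the wrist force passes 120 N, or if a joint passes its speed limit or range.

### The arm

A 6-joint arm with a two-finger parallel gripper is mounted at the origin on the work surface. World frame = base frame: x ahead of the robot, y to its left, z up, the work surface at z = 0. Lengths are in mm, angles in rad, forces in N, time in s.
With the tool pointing down it reaches from about 275 to 750 mm from the base axis. Payload 10.2 kg.
Tool frame: the origin (TCP) lies at the very end of the fingers, on their centre line; the grasp point (between the pads) lies 19 mm behind it; z points along the fingers, y is the line along which they close (so a half turn about z gives the same grasp; the last joint's range is limited). The gripper opens to 85 mm and grips with 20 to 120 N. Pads are 22 mm wide; open, the fingers measure 114 mm over their backs; the gripper's body (76 mm by 85 mm) begins 54 mm behind the grasp point. The pads swing forward as they close: fully open they stand 13 mm farther back than shut.
Start: joints at [-1.494, 0.313, 1.498, -0, 1.331, -0.223], TCP at [155.035, -501.593, 231.294] pointing down, gripper open.
Joint ranges: [-2.94, 2.94], [-0.97, 2.17], [0.19, 2.56], [-1.23, 4.37], [0.02, 3.11], [-2.88, 2.88]. Speed limits (rad/s): [2.39, 2.39, 3.01, 3.14, 3.14, 3.14].

### API

Orientations are given as a unit quaternion [w, x, y, z].
In Python, from rig import * gives the robot as it stands. The module is installed in compiled form; this text tells all that it offers.
- The arm moves only by the shell command python3 -m crank 'ROWS' [FORCE]. ROWS is JSON, a list that holds one entry, the list of rows, each a list of 7 numbers: the shift along the tool's x, y, z in units of 25 mm (1.0 is 25 mm), then the turn, a rotation vector about the tool's x, y, z in units of 8 degrees (1.0 is 8 degrees), then the finger opening in mm, from 0 to 85.4. A call has exactly 8 rows; each row shifts and turns the commanded pose from where the row before left it, along the tool's axes as they then stand; what a row does not reach is not made up. A row lasts 1/10 s, in which the tool goes at most 50 mm and 8.59 degrees, less where a joint would pass 70% of its speed; a pose out of reach is approached as far as the arm can. A call is refused whole if a number of a shift passes 1 or a number of a turn 1, either way. A call with a gripper value outside its range is refused whole. The fingers move at their own pace and stop on an object; FORCE is the grip in N (left out, the last holds). Time passes only in rows, so rows that do not move let the fingers close, or fill a call up. It gives the time, the measured TCP pose, the force, the opening and the grip force at its end, in the units of the state.
- sense(): the state, without advancing time (a new reading comes with each control period).
- capture(name): name is "side" or "top"; returns the picture (480x640x3 uint8, blue, green, red); there is no depth.
- camera_model(name): a dict with "fx", "fy", "cx", "cy" (pixels), "world_from_camera" (4x4, takes a point from camera to world coordinates). Camera axes: x right, y up, looking along -z (the intrinsics and any distortion apply to the point x, -y, -z); pixel columns grow to the right and rows downward; lengths in mm; the calibration is good to about 2 mm. A picture is of the moment at which its call begins. camera_model takes no time and is no camera call.
- finish_job(): hands the job in; it is judged then, once.
The state is a dict: "time_s": time; "joints": joint angles; "dq": joint speeds; "tau": joint torques, N m; "eef_pos": TCP position; "ee_rot": TCP orientation; "force": force on the tool from outside, world axes, zero at the start; "wrist_torque": the same for the moment, N m; "grip_width": opening from 0.0 (shut) to 1.0 (fully open); "grip_force": force on a finger pad.
Only numpy, scipy, OpenCV 4.12 (cv2) and the standard library are available. Lean on these libraries where they do the work, as an engineer would, in place of code of your own. Each camera call takes 0.05 s, during which the arm holds its last target. There are 200 camera calls.

## Working session

There is one attempt and no reset: what is moved stays moved. The work goes in short steps, Python scripts to look and compute and a shell command to move; the robot and the scene stay as the last step left them, time stands still between calls to the robot, and variables do not carry over. Pictures are saved under pics/ and viewed, at most 10 in all, crops included, and the job is handed in when it is done.

```bash
mkdir -p pics; python3 - <<'E'
from rig import *
import cv2
for n in("top","side"):
    cv2.imwrite(f"pics/{n}0.png",capture(n)); m=camera_model(n); print(n,m)
s=sense(); print(s)
E
```

```text
top {'fx': 491.66538477644946, 'fy': 491.66538477644946, 'cx': 317.6726923505819, 'cy': 236.06774470584864, 'world_from_camera': array([[-1.40615345e-03,  9.99145794e-01, -4.13001778e-02,
         5.09119613e+02],
       [-9.99960853e-01, -1.04410640e-03,  8.78649675e-03,
        -2.17875225e+01],
       [ 8.73586949e-03,  4.13109161e-02,  9.99108149e-01,
         1.47161531e+03],
       [ 0.00000000e+00,  0.00000000e+00,  0.00000000e+00,
         1.00000000e+00]])}
side {'fx': 605.6124079571929, 'fy': 605.6124079571929, 'cx': 318.72167513552614, 'cy': 245.91537443049722, 'world_from_camera': array([[-7.13673524e-01,  4.29158931e-01, -5.53617841e-01,
        -2.62900044e+02],
       [-7.00464678e-01, -4.42195932e-01,  5.60189247e-01,
         8.37614849e+02],
       [-4.39733805e-03,  7.87581977e-01,  6.16194201e-01,
         9.99313930e+02],
       [ 0.00000000e+00,  0.00000000e+00,  0.00000000e+00,
         1.00000000e+00]])}
{'time_s': 0.1, 'joints': array([-1.49437835e+00,  3.13375043e-01,  1.49833851e+00, -3.15750627e-05,
        1.33099460e+00, -2.23408590e-01]), 'dq': array([-4.13589504e-04, -6.45541578e-04, -1.74057490e-03, -5.86332812e-04,
       -6.71004464e-04,  2.96797365e-05]), 'tau': array([ 2.70851619e-03, -4.12897539e+01, -2.60139531e+01, -2.14798861e-04,
        3.04343237e-03, -1.02658841e-06]), 'eef_pos': array([ 155.0201202 , -501.35863656,  230.81053487]), 'ee_rot': array([-5.57370737e-04,  9.88783318e-01,  1.49356083e-01,  2.56628644e-05]), 'force': array([0.70859179, 0.04251878, 0.20913925]), 'wrist_torque': array([-0.01432867,  0.03917833,  0.02830111]), 'grip_force': 0.0, 'grip_width': 1.0031401018814765}
```

View pics/top0.png

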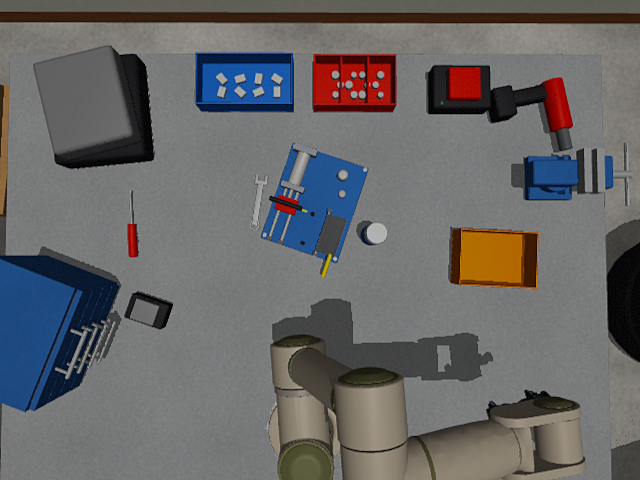

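View pics/side0.png

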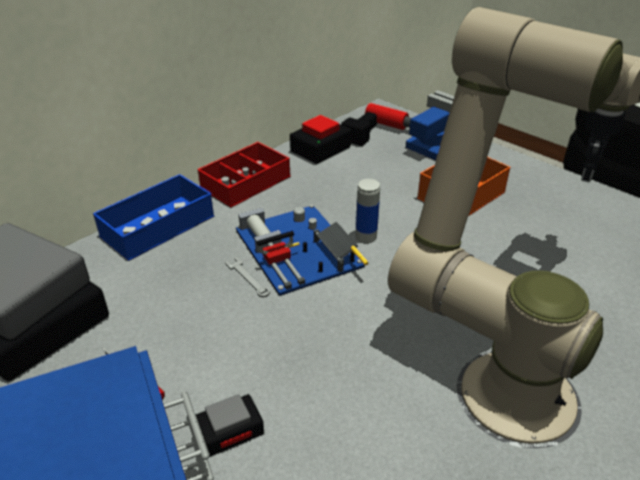

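```bash
cat > h.py <<'E'
from rig import *
import cv2, numpy as np
def ray(n,px):
    m=camera_model(n); T=m["world_from_camera"]
    d=np.array([(px[0]-m["cx"])/m["fx"],-(px[1]-m["cy"])/m["fy"],-1]); return T[:3,3],T[:3,:3]@d
def onz(n,px,z):
    o,d=ray(n,px); return o+d*(z-o[2])/d[2]
def proj(n,p):
    m=camera_model(n); T=m["world_from_camera"]; q=T[:3,:3].T@(np.asarray(p,float)-T[:3,3])
    return np.array([m["cx"]-m["fx"]*q[0]/q[2], m["cy"]+m["fy"]*q[1]/q[2]])
def tri(a,b):
    (o1,d1),(o2,d2)=ray("top",a),ray("side",b)
    A=np.array([d1,-d2]).T; t=np.linalg.lstsq(A,o2-o1,rcond=None)[0]
    p,q=o1+d1*t[0],o2+d2*t[1]; return (p+q)/2,np.linalg.norm(p-q)
def mask(im,lo,hi): return cv2.inRange(cv2.cvtColor(im,cv2.COLOR_BGR2HSV),lo,hi)
def crop(im,x,y,w,h,k,name): cv2.imwrite(name,cv2.resize(im[y:y+h,x:x+w],None,fx=k,fy=k,interpolation=cv2.INTER_CUBIC))
E
python3 - <<'E'
from h import *
t=cv2.imread("pics/top0.png"); s=cv2.imread("pics/side0.png")
m=mask(t,(105,120,40),(125,255,255)); m[:140]=0;m[275:]=0;m[:,:250]=0;m[:,372:]=0
pts=cv2.findNonZero(m); h=cv2.convexHull(pts); r=cv2.minAreaRect(h); print(r)
c=np.array([onz("top",p,15)[:2] for p in cv2.boxPoints(r)]); print(c.round(1))
for n,im in(("top",t),("side",s)):
    y=mask(im,(22,120,80),(35,255,255)); k,l,st,ce=cv2.connectedComponentsWithStats(y)
    for i in range(1,k):
        if st[i,4]>4: print(n,st[i],ce[i])
a=cv2.resize(t[135:285,245:395],(600,600),interpolation=2)
b=cv2.resize(s[190:300,225:375],(800,587),interpolation=2)
cv2.imwrite("pics/a.png",a);cv2.imwrite("pics/b.png",b)
E
```

```text
((327.0032653808594, 207.21267700195312), (107.21957397460938, 99.84141540527344), 19.09349250793457)
[[ 567.2  136.2]
 [ 849.2   39.7]
 [ 743.8 -262.6]
 [ 463.  -163.6]]
top [302 209   5   3   8] [303.875 210.25 ]
top [321 254  11  24  98] [325.96938776 265.53061224]
side [290 243   8   3  14] [293.64285714 244.21428571]
side [351 245  17  20 101] [358.44554455 254.16831683]
```

View pics/a.png

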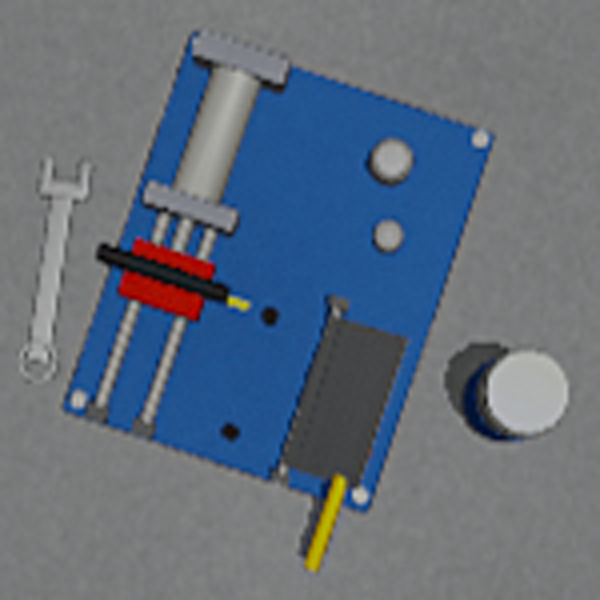

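View pics/b.png

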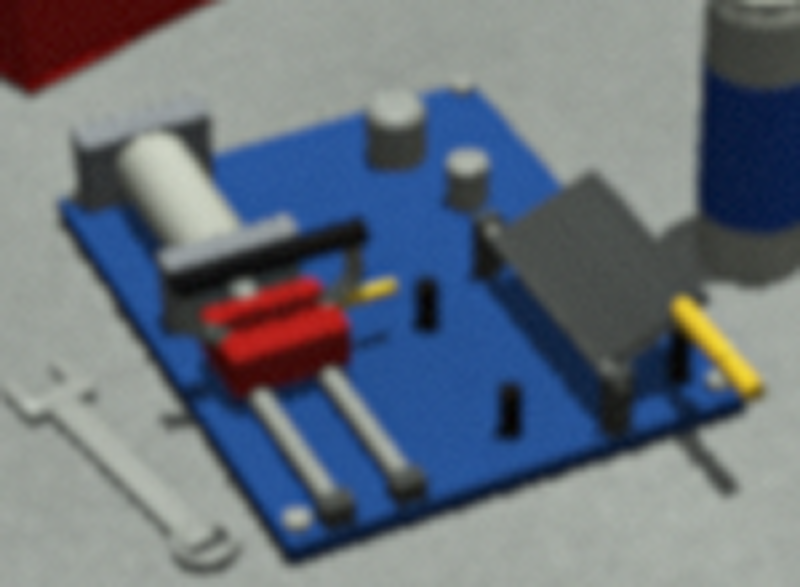

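```bash
cat >> h.py <<'E'
def frame():
    import json; d=json.load(open("f.json")); return d["yaw"],np.array(d["o"])
def c2w(p):
    y,o=frame(); c,s=np.cos(y),np.sin(y); return np.array([o[0]+c*p[0]-s*p[1],o[1]+s*p[0]+c*p[1],p[2]])
def w2c(p):
    y,o=frame(); c,s=np.cos(y),np.sin(y); d=np.asarray(p)[:2]-o; return np.array([c*d[0]+s*d[1],-s*d[0]+c*d[1],p[2]])
E
python3 - <<'E'
from h import *
import json
A=lambda x,y:(245+x/4,135+y/4); B=lambda x,y:(225+x/5.333,190+y/5.333)
M=np.array([[215,110],[215,-130],[-85,-130],[-85,110]],float)
for n,px,f in (("side",[(62,200),(478,88),(745,402),(290,557)],B),("top",[(190,32),(492,135),(368,510),(65,408)],A)):
    W=np.array([onz(n,f(*p),15)[:2] for p in px])
    a,b=M-M.mean(0),W-W.mean(0); y=np.arctan2((a[:,0]*b[:,1]-a[:,1]*b[:,0]).sum(),(a*b).sum())
    R=np.array([[np.cos(y),-np.sin(y)],[np.sin(y),np.cos(y)]]); o=W.mean(0)-R@M.mean(0)
    print(n,y,o,(W-M@R.T-o).round(1).tolist())
    json.dump(dict(yaw=float(y),o=o.tolist()),open("f.json","w"))
for nm,a,b in (("rodtip",(313,568),(752,388)),("rodbase",(340,478),(683,302)),("pointer",(249,306),(396,285)),("barR",(227,292),(363,232)),("barL",(99,251),(165,280)),("canTop",(527,393),(755,0))):
    p,e=tri(A(*a),B(*b)); print(nm,p.round(1),w2c(p).round(1),round(e,1))
E
```

```text
side -0.3419024291948618 [601.73331516  11.84601234] [[-0.4, -2.1], [-1.9, 2.3], [3.8, 0.9], [-1.5, -1.1]]
top -0.3233577816549434 [610.46220119   4.12448855] [[-1.6, 0.1], [-2.7, 2.4], [2.4, 0.4], [1.9, -2.9]]
rodtip [451.  -49.3  60.4] [-134.3 -101.3   60.4] 2.2
rodbase [514.  -69.8  64.3] [ -68.  -100.7   64.3] 1.3
pointer [639.7  -4.2  42.9] [30.4  1.4 42.9] 0.3
barR [646.1  10.7  79.7] [31.7 17.6 79.7] 1.0
barL [676.9 103.3  85.3] [ 31.5 115.2  85.3] 5.2
canTop [ 573.7 -190.4  149.5] [  27.  -196.2  149.5] 6.6
```

```bash
cat >> h.py <<'E'
from scipy.spatial.transform import Rotation as Ro
def go(p,ang=None):
    s=sense(); q=s["ee_rot"]; R=Ro.from_quat([q[1],q[2],q[3],q[0]]); e=s["eef_pos"]
    print("t",s["time_s"],"eef",e.round(1),"chk",w2c(e).round(1),"F",s["force"].round(1),"w",round(float(s["grip_width"])*85.4,1),"gf",round(float(s["grip_force"]),1))
    print(" shift units",(R.inv().apply(np.asarray(p)-e)/25).round(2))
    if ang is not None:
        T=Ro.from_matrix(np.array([[np.cos(ang),np.sin(ang),0],[np.sin(ang),-np.cos(ang),0],[0,0,-1]]))
        print(" turn units",((R.inv()*T).as_rotvec(degrees=True)/8).round(2))
E
python3 -c "
from h import *
y,_=frame(); p=c2w((-117,-101,150)); print(p); go(p,y)"
```

```text
[467.43290113 -54.46407111 150.        ]
t 0.1 eef [ 155.  -501.4  230.8] chk [-271.2 -624.   230.8] F [0.7 0.  0.2] w 85.7 gf 0.0
 shift units [ 17.22 -13.38   3.25]
 turn units [-0.01  0.    4.46]
```

```bash
python3 -m crank '[[[0.96,-0.74,0,0,0,0,85],[0.96,-0.74,0,0,0,0,85],[0.96,-0.74,0,0,0,0,85],[0.96,-0.74,0,0,0,0,85],[0.96,-0.74,0,0,0,0,85],[0.96,-0.74,0,0,0,0,85],[0.96,-0.74,0,0,0,0,85],[0.96,-0.74,0,0,0,0,85]]]' 25
python3 -m crank '[[[0.96,-0.74,0,0,0,0,85],[0.96,-0.74,0,0,0,0,85],[0.96,-0.74,0,0,0,0,85],[0.96,-0.74,0,0,0,0,85],[0.96,-0.74,0,0,0,0,85],[0.96,-0.74,0,0,0,0,85],[0.96,-0.74,0,0,0,0,85],[0.96,-0.74,0,0,0,0,85]]]'
python3 -m crank '[[[0.96,-0.74,0,0,0,0,85],[0.8,-0.7,0,0,0,0,85],[0,0,0.5,0,0,0.9,85],[0,0,0.5,0,0,0.9,85],[0,0,0.5,0,0,0.9,85],[0,0,0.5,0,0,0.9,85],[0,0,0.5,0,0,0.86,85],[0,0,0,0,0,0,85]]]'
python3 -c "
from h import *
y,_=frame(); go(c2w((-117,-101,45)),y)"
```

```text
time_s: 0.9
eef_pos: [295.2, -302.3, 231.1]
ee_rot: [-0.0, 0.989, 0.149, -0.0]
force: [1.2, -0.3, 0.5]
grip_width: 0.993
grip_force: 0.0
time_s: 1.7
eef_pos: [435.0, -104.2, 231.1]
ee_rot: [-0.0, 0.989, 0.149, -0.0]
force: [0.5, -1.1, 0.5]
grip_width: 0.992
grip_force: 0.0
time_s: 2.5
eef_pos: [465.0, -57.7, 167.3]
ee_rot: [-0.0, 0.987, -0.161, -0.002]
force: [0.9, -0.1, 1.0]
grip_width: 0.995
grip_force: 0.0
t 2.5 eef [465.  -57.7 167.3] chk [-118.2 -104.8  167.3] F [ 0.9 -0.1  1. ] w 84.9 gf 0.0
 shift units [ 0.07 -0.15  4.89]
 turn units [-0.    0.02 -0.  ]
```

```bash
python3 -m crank '[[[0.07,-0.15,0.8,0,0,0,85],[0,0,0.8,0,0,0,85],[0,0,0.8,0,0,0,85],[0,0,0.8,0,0,0,85],[0,0,0.8,0,0,0,85],[0,0,0.8,0,0,0,85],[0,0,0.1,0,0,0,50],[0,0,0,0,0,0,30]]]' 25
python3 - <<'E'
from h import *
y,_=frame(); go(c2w((-117,-101,45)),y)
t=capture("top");s=capture("side")
cv2.imwrite("pics/t1.png",t);cv2.imwrite("pics/s1.png",s)
a=cv2.resize(t[200:300,280:380],(500,500),interpolation=2); b=cv2.resize(s[210:300,310:400],(500,500),interpolation=2)
cv2.imwrite("pics/c1.png",np.hstack([b,a])[:, :1000] if 0 else cv2.resize(np.hstack([b,a]),(800,400)))
E
```

```text
time_s: 3.3
eef_pos: [469.0, -55.1, 46.7]
ee_rot: [-0.0, 0.987, -0.16, -0.0]
force: [0.1, -0.6, -0.2]
grip_width: 0.692
grip_force: 0.0
t 3.3 eef [469.  -55.1  46.7] chk [-115.4 -101.1   46.7] F [ 0.1 -0.6 -0.2] w 59.1 gf 0.0
 shift units [-0.07 -0.    0.07]
 turn units [0.   0.   0.02]
```

View pics/c1.png

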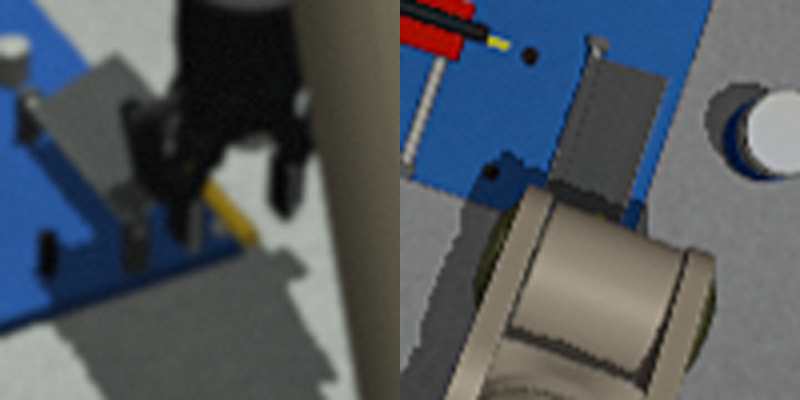

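The left crop (side view) shows the yellow rod from about (205,185) to its tip at (250,240), passing between the open fingers at (185,220) and (285,190). I can close on it.

```bash
python3 -m crank '[[[0,0,0,0,0,0,20],[0,0,0,0,0,0,10],[0,0,0,0,0,0,5],[0,0,0,0,0,0,5],[0,0,0,0,0,0,5],[0,0,0,0,0,0,5],[0,0,0,0,0,0,5],[0,0,0,0,0,0,5]]]' 25
python3 - <<'E'
from h import *
go(c2w((-117,-101,45)))
s=sense(); y,_=frame()
e=w2c(s["eef_pos"]); th=0.40
# arc rows from current rod assumption
for t0 in (0.3,.4,.5):
    print(t0,"hinge y,z would be",(e[1]+45*np.cos(t0)).round(1),(e[2]+19-45*np.sin(t0)).round(1))
for N in (14,):
    a=np.linspace(.4,3.14,N+1); Y=-45*np.cos(a);Z=45*np.sin(a)
    print(np.c_[a[1:],-np.diff(Y)/25,-np.diff(Z)/25].round(2))
E
```

```text
time_s: 4.2
eef_pos: [469.7, -53.2, 46.3]
ee_rot: [-0.002, 0.987, -0.161, 0.001]
force: [10.9, 14.3, -7.3]
grip_width: 0.125
grip_force: 27.6
t 4.2 eef [469.7 -53.2  46.3] chk [-115.2  -99.    46.3] F [10.9 14.3 -7.3] w 10.7 gf 27.6
 shift units [-0.07  0.08  0.05]
0.3 hinge y,z would be -56.1 52.0
0.4 hinge y,z would be -57.6 47.8
0.5 hinge y,z would be -59.6 43.7
[[ 0.6  -0.17 -0.31]
 [ 0.79 -0.22 -0.27]
 [ 0.99 -0.27 -0.22]
 [ 1.18 -0.31 -0.16]
 [ 1.38 -0.34 -0.1 ]
 [ 1.57 -0.35 -0.03]
 [ 1.77 -0.35  0.04]
 [ 1.97 -0.34  0.1 ]
 [ 2.16 -0.31  0.17]
 [ 2.36 -0.27  0.22]
 [ 2.55 -0.22  0.27]
 [ 2.75 -0.17  0.31]
 [ 2.94 -0.1   0.34]
 [ 3.14 -0.03  0.35]]
```

```bash
python3 -m crank '[[[0,-0.15,-0.15,0,0,0,5],[0,-0.1,-0.15,0,0,0,5],[0,-0.12,-0.14,0,0,0,5],[0,-0.13,-0.125,0,0,0,5],[0,-0.14,-0.11,0,0,0,5],[0,-0.15,-0.1,0,0,0,5],[0,-0.16,-0.08,0,0,0,5],[0,-0.17,-0.065,0,0,0,5]]]' 25
cat >> h.py <<'E'
def fc():
    y,_=frame(); f=sense()["force"]; c,s=np.cos(y),np.sin(y); print("Fchk",np.round([c*f[0]+s*f[1],-s*f[0]+c*f[1],f[2]],1),"wt",sense()["wrist_torque"].round(2))
E
python3 - <<'E'
from h import *
go(c2w((-117,-60,90-19))); fc()
E
```

```text
time_s: 5.0
eef_pos: [477.7, -31.6, 72.1]
ee_rot: [0.003, 0.987, -0.16, 0.001]
force: [-17.0, -17.5, 28.7]
grip_width: 0.123
grip_force: 30.6
t 5.0 eef [477.7 -31.6  72.1] chk [-114.5  -76.    72.1] F [-17.  -17.5  28.7] w 10.5 gf 30.6
 shift units [-0.1  -0.64  0.04]
Fchk [-10.5 -22.   28.7] wt [-3.18  2.72 -0.04]
```

```bash
python3 -m crank '[[[0,0.03,-0.08,0,0,0,5],[0,0.03,-0.07,0,0,0,5],[0,-0.17,-0.05,0,0,0,5],[0,-0.18,-0.03,0,0,0,5],[0,-0.18,-0.01,0,0,0,5],[0,-0.18,0.005,0,0,0,5],[0,-0.18,0.02,0,0,0,5],[0,0,0,0,0,0,5]]]' 25
python3 - <<'E'
from h import *
go(c2w((-117,-60,90-19))); fc()
E
```

```text
time_s: 5.8
eef_pos: [485.3, -9.4, 75.9]
ee_rot: [0.001, 0.987, -0.16, 0.002]
force: [1.5, -3.3, 4.4]
grip_width: 0.13
grip_force: 28.6
t 5.8 eef [485.3  -9.4  75.9] chk [-114.4  -52.6   75.9] F [ 1.5 -3.3  4.4] w 11.1 gf 28.6
 shift units [-0.11  0.29  0.2 ]
Fchk [ 2.4 -2.7  4.4] wt [-0.7  -0.16 -0.08]
```

```bash
python3 -m crank '[[[0,-0.21,0.03,0,0,0,5],[0,-0.21,0.06,0,0,0,5],[0,-0.2,0.085,0,0,0,5],[0,-0.19,0.11,0,0,0,5],[0,-0.17,0.13,0,0,0,5],[0,-0.155,0.15,0,0,0,5],[0,-0.135,0.165,0,0,0,5],[0,-0.05,0.08,0,0,0,5]]]' 25
python3 - <<'E'
from h import *
go(c2w((-117,-12.6,31))); fc()
E
```

```text
time_s: 6.6
eef_pos: [495.4, 22.5, 54.6]
ee_rot: [0.0, 0.987, -0.161, 0.001]
force: [1.5, -4.0, 5.3]
grip_width: 0.13
grip_force: 29.7
t 6.6 eef [495.4  22.5  54.6] chk [-114.9  -19.2   54.6] F [ 1.5 -4.   5.3] w 11.1 gf 29.7
 shift units [-0.08 -0.26  0.95]
Fchk [ 2.7 -3.3  5.3] wt [-0.87 -0.14 -0.03]
```

```bash
python3 -m crank '[[[0,-0.08,0.145,0,0,0,5],[0,-0.065,0.15,0,0,0,5],[0,-0.05,0.155,0,0,0,5],[0,-0.035,0.16,0,0,0,5],[0,-0.025,0.165,0,0,0,5],[0,-0.01,0.165,0,0,0,5],[0,0,0.06,0,0,0,5],[0,0,0,0,0,0,5]]]' 25
python3 - <<'E'
from h import *
go(c2w((-117,-12.6,31))); fc()
E
```

```text
time_s: 7.4
eef_pos: [497.8, 29.5, 29.5]
ee_rot: [-0.001, 0.987, -0.161, 0.001]
force: [7.8, 2.8, 0.4]
grip_width: 0.124
grip_force: 31.3
t 7.4 eef [497.8  29.5  29.5] chk [-114.9  -11.7   29.5] F [7.8 2.8 0.4] w 10.6 gf 31.3
 shift units [-0.08  0.04 -0.06]
Fchk [6.5 5.1 0.4] wt [ 0.28 -1.11 -0.13]
```

```bash
python3 -m crank '[[[0,0.02,0.06,0,0,0,5],[0,0.02,0.06,0,0,0,5],[0,0,0.06,0,0,0,5],[0,0,0,0,0,0,5],[0,0,0,0,0,0,5],[0,0,0,0,0,0,5],[0,0,0,0,0,0,5],[0,0,0,0,0,0,5]]]' 25
python3 - <<'E'
from h import *
go(c2w((-117,-12.6,31))); fc()
cv2.imwrite("pics/s2.png",cv2.resize(capture("side")[200:300,240:390],(750,500),interpolation=2))
E
```

```text
time_s: 8.2
eef_pos: [497.9, 29.5, 25.7]
ee_rot: [-0.002, 0.987, -0.161, 0.002]
force: [6.8, 11.0, 9.1]
grip_width: 0.125
grip_force: 32.5
t 8.2 eef [497.9  29.5  25.7] chk [-114.8  -11.7   25.7] F [ 6.8 11.   9.1] w 10.7 gf 32.5
 shift units [-0.09  0.04 -0.21]
Fchk [ 2.9 12.6  9.1] wt [ 1.56 -1.01 -0.12]
```

View pics/s2.png

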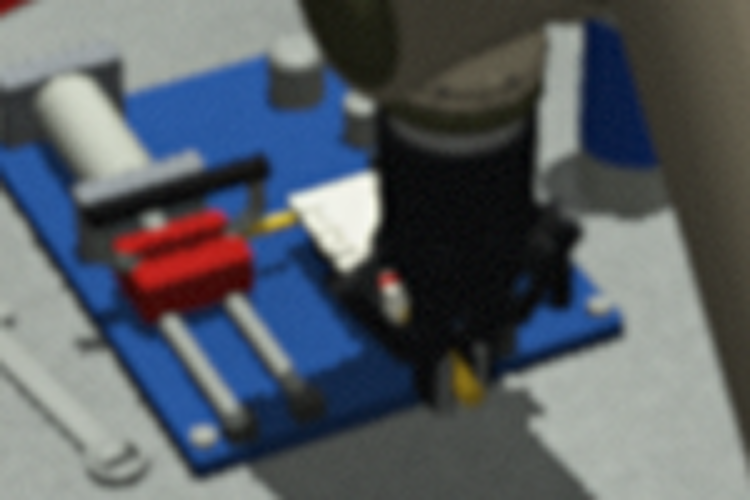

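```bash
python3 -m crank '[[[0,0.05,0.08,0,0,0,5],[0,0,0.06,0,0,0,5],[0,0,0,0,0,0,5],[0,0,0,0,0,0,5],[0,0,0,0,0,0,30],[0,0,0,0,0,0,45],[0,0,0,0,0,0,50],[0,0,0,0,0,0,50]]]' 25
python3 -m crank '[[[0,0,-0.9,0,0,0,50],[0,0,-1,0,0,0,50],[0,0,-1,0,0,0,50],[0,0,-1,0,0,0,50],[0,0,-1,0,0,0,50],[-1,0,-1,0,0,0,50],[-1,0,0,0,0,0,50],[-1,0,0,0,0,0,50]]]'
python3 - <<'E'
from h import *
go(c2w((31,65,120)),frame()[0]+np.pi/2); fc()
t=capture("top"); s=capture("side"); cv2.imwrite("pics/t3.png",t);cv2.imwrite("pics/s3.png",s)
cv2.imwrite("pics/c3.png",np.hstack([cv2.resize(s[210:290,250:330],(400,400),interpolation=2),cv2.resize(t[180:260,270:350],(400,400),interpolation=2)]))
E
```

```text
time_s: 9.05
eef_pos: [495.5, 26.8, 20.9]
ee_rot: [-0.0, 0.987, -0.161, -0.001]
force: [-1.0, 0.2, -0.2]
grip_width: 0.587
grip_force: 0.0
time_s: 9.85
eef_pos: [424.0, 50.7, 169.1]
ee_rot: [-0.0, 0.987, -0.161, 0.0]
force: [-0.1, 0.2, -0.6]
grip_width: 0.581
grip_force: 0.0
t 9.85 eef [424.   50.7 169.1] chk [-191.5  -15.1  169.1] F [-0.1  0.2 -0.6] w 49.6 gf 0.0
 shift units [ 8.9  -3.2   1.97]
 turn units [  0.    -0.   -11.25]
Fchk [-0.1  0.2 -0.6] wt [ 0.01  0.04 -0.01]
```

View pics/c3.png

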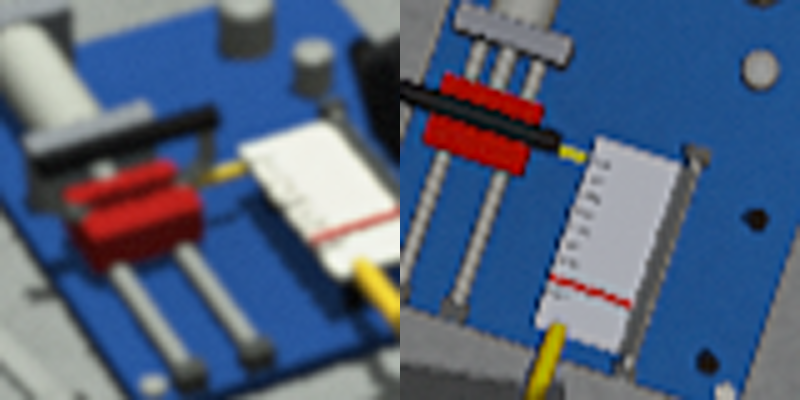

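```bash
cat >> h.py <<'E'
def red(im): return mask(im,(0,110,60),(8,255,255))|mask(im,(172,110,60),(180,255,255))
def pcs(n,im,z=46):
    # red stripe + pointer pixel pts as checker coords
    x0,y0,x1,y1=dict(top=(270,180,350,265),side=(250,210,350,300))[n]
    for nm,m in (("red",red(im)),("yel",mask(im,(22,100,80),(35,255,255)))):
        k=np.zeros_like(m);k[y0:y1,x0:x1]=m[y0:y1,x0:x1]
        c,l,st,ce=cv2.connectedComponentsWithStats(k)
        for i in range(1,c):
            if st[i,4]<5: continue
            P=np.array([w2c(onz(n,(u,v),z))[:2] for v,u in np.argwhere(l==i)])
            print(n,nm,st[i,4],"x",P[:,0].min().round(1),P[:,0].mean().round(1),P[:,0].max().round(1),"y",P[:,1].min().round(1),P[:,1].mean().round(1),P[:,1].max().round(1))
E
python3 - <<'E'
from h import *
pcs("top",cv2.imread("pics/t3.png"));pcs("side",cv2.imread("pics/s3.png"))
T=lambda x,y:(270+(x-400)/5,180+y/5);S=lambda x,y:(250+x/5,210+y/5)
for a,b,n in(((552,276),(312,242),"mark"),((585,156),(243,168),"pointer"),((598,138),(240,150),"rearfree"),((537,322),(335,276),"frontfree"),((686,162),(322,122),"rearhinge")):
    p,e=tri(T(*a),S(*b)); print(n,w2c(p).round(1),round(e,1))
E
```

```text
top red 87 x 39.7 45.9 52.6 y 35.7 65.8 95.6
top red 140 x 9.3 18.5 27.7 y 35.6 65.9 96.4
top red 17 x -44.0 -41.9 -40.4 y -47.1 -24.8 -0.3
top yel 8 x 28.6 30.6 32.3 y 5.3 11.9 18.2
top yel 77 x -127.4 -96.9 -67.0 y -18.7 -12.7 -7.7
side red 383 x -12.8 22.2 57.0 y 34.8 69.0 100.1
side yel 19 x 25.8 29.9 34.3 y 5.0 16.2 28.5
side yel 102 x -137.5 -100.5 -65.5 y -20.3 -12.4 -4.6
mark [-41.3  -1.2  44.1] 0.7
pointer [31.2  2.6 42.3] 0.2
rearfree [43.3 -1.4 44.3] 0.0
frontfree [-69.   -0.8  42.8] 2.1
rearhinge [ 47.4 -52.9  41.9] 3.5
```

```bash
python3 -m crank '[[[1,-0.4,0,0,0,0,60],[1,-0.4,0,0,0,0,60],[1,-0.4,0,0,0,0,60],[1,-0.4,0,0,0,0,60],[1,-0.4,0,0,0,0,60],[1,-0.4,0,0,0,0,60],[1,-0.4,0,0,0,0,60],[1,-0.4,0,0,0,0,60]]]' 60
python3 -m crank '[[[0.9,0,0,0,0,0,60],[0,0,0,0,0,-1,60],[0,0,0,0,0,-1,60],[0,0,0,0,0,-1,60],[0,0,0,0,0,-1,60],[0,0,0,0,0,-1,60],[0,0,0,0,0,-1,60],[0,0,0,0,0,-1,60]]]'
python3 -m crank '[[[0,0,0.3,0,0,-1,60],[0,0,0.3,0,0,-1,60],[0,0,0.3,0,0,-1,60],[0,0,0.3,0,0,-1,60],[0,0,0.3,0,0,-0.25,60],[0,0,0,0,0,0,60],[0,0,0,0,0,0,60],[0,0,0,0,0,0,60]]]'
python3 - <<'E'
from h import *
go(c2w((31,65,66)),frame()[0]+np.pi/2); fc()
E
```

```text
time_s: 10.75
eef_pos: [641.4, 62.6, 168.1]
ee_rot: [-0.0, 0.987, -0.161, -0.0]
force: [0.3, -0.2, 0.3]
grip_width: 0.701
grip_force: 0.0
time_s: 11.55
eef_pos: [661.7, 55.3, 168.0]
ee_rot: [-0.0, 0.946, 0.324, -0.0]
force: [0.2, 0.9, 0.2]
grip_width: 0.705
grip_force: 0.0
time_s: 12.35
eef_pos: [661.7, 55.6, 131.6]
ee_rot: [0.0, 0.812, 0.584, 0.0]
force: [-0.1, 0.9, 0.1]
grip_width: 0.703
grip_force: 0.0
t 12.35 eef [661.7  55.6 131.6] chk [ 32.2  65.1 131.6] F [-0.1  0.9  0.1] w 60.0 gf 0.0
 shift units [-0.   -0.05  2.63]
 turn units [ 0. -0. -0.]
Fchk [-0.4  0.9  0.1] wt [ 0.01  0.06 -0.04]
```

```bash
python3 -m crank '[[[0,-0.05,0.6,0,0,0,60],[0,0,0.6,0,0,0,60],[0,0,0.6,0,0,0,60],[0,0,0.5,0,0,0,60],[0,0,0.3,0,0,0,60],[0,0,0,0,0,0,30],[0,0,0,0,0,0,10],[0,0,0,0,0,0,5]]]' 60
python3 -m crank '[[[0,0,0,0,0,0,5],[0,0,0,0,0,0,5],[0,0,0,0,0,0,5],[0,0,0,0,0,0,5],[0,0,0,0,0,0,5],[0,0,0,0,0,0,5],[0,0,0,0,0,0,5],[0,0,0,0,0,0,5]]]'
python3 - <<'E'
from h import *
go(c2w((31-72.5,65,66)),frame()[0]+np.pi/2); fc()
E
```

```text
time_s: 13.15
eef_pos: [659.9, 56.4, 67.1]
ee_rot: [-0.0, 0.812, 0.584, -0.0]
force: [-32.0, 9.3, 17.4]
grip_width: 0.196
grip_force: 17.1
time_s: 13.95
eef_pos: [657.8, 57.0, 67.3]
ee_rot: [-0.002, 0.811, 0.584, -0.002]
force: [-17.9, 3.0, 10.0]
grip_width: 0.142
grip_force: 58.7
t 13.95 eef [657.8  57.   67.3] chk [28.1 65.2 67.3] F [-17.9   3.   10. ] w 12.2 gf 58.7
 shift units [-0.01 -2.78  0.07]
 turn units [-0.05  0.01  0.01]
Fchk [-17.9  -2.8  10. ] wt [ 0.48  2.76 -0.04]
```

```bash
python3 -m crank '[[[0,-0.3,0,0,0,0,5],[0,-0.4,0,0,0,0,5],[0,-0.5,0,0,0,0,5],[0,-0.5,0,0,0,0,5],[0,-0.5,0,0,0,0,5],[0,-0.4,0,0,0,0,5],[0,-0.15,0,0,0,0,5],[0,0,0,0,0,0,5]]]'
python3 - <<'E'
from h import *
go(c2w((28-72.5,65,66)),frame()[0]+np.pi/2); fc()
t=capture("top"); s=capture("side"); cv2.imwrite("pics/t4.png",t);cv2.imwrite("pics/s4.png",s)
pcs("top",t);pcs("side",s)
cv2.imwrite("pics/c4.png",np.hstack([cv2.resize(s[225:285,275:335],(400,400),interpolation=2),cv2.resize(t[200:260,270:330],(400,400),interpolation=2)]))
E
```

```text
time_s: 14.75
eef_pos: [596.9, 77.9, 67.4]
ee_rot: [0.002, 0.812, 0.584, 0.003]
force: [12.3, -0.1, -6.0]
grip_width: 0.139
grip_force: 58.6
t 14.75 eef [596.9  77.9  67.4] chk [-36.3  65.6  67.4] F [12.3 -0.1 -6. ] w 11.9 gf 58.6
 shift units [-0.02 -0.33  0.05]
 turn units [ 0.05 -0.01  0.  ]
Fchk [11.7  3.8 -6. ] wt [ 0.01 -1.72 -0.06]
top red 17 x -44.0 -41.9 -40.4 y -47.1 -24.8 -0.3
top yel 79 x -126.5 -97.2 -67.0 y -17.9 -12.7 -6.8
side red 6 x -41.2 -39.9 -38.7 y -22.9 -15.8 -8.2
side red 243 x -57.9 -36.6 -10.7 y 38.0 69.1 98.0
side yel 28 x -40.2 -33.2 -27.3 y 3.4 14.4 28.0
side yel 111 x -139.6 -102.8 -65.5 y -20.3 -12.7 -5.1
```

View pics/c4.png

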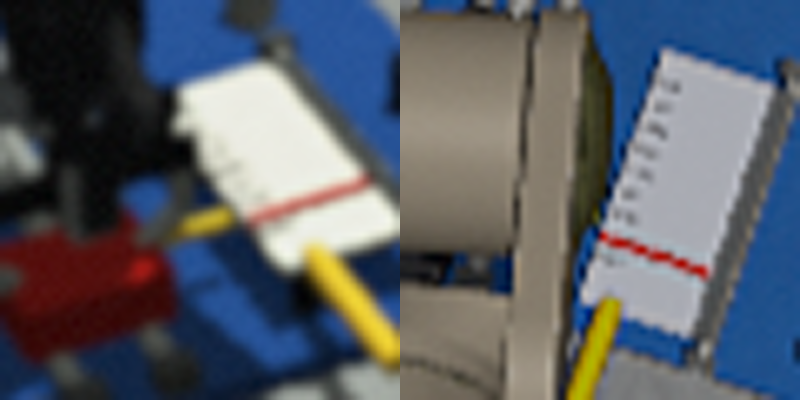

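```bash
cat >> h.py <<'E'
def align(s):
    out={}
    for nm,m,box in (("red",mask(s,(0,60,60),(10,255,255))|mask(s,(170,60,60),(180,255,255)),(-55,-20,-45,-3)),("yel",mask(s,(20,70,70),(36,255,255)),(-60,60,1,25))):
        P=np.array([w2c(onz("side",(u,v),46)) for v,u in np.argwhere(m)])
        q=P[(P[:,0]>box[0])&(P[:,0]<box[1])&(P[:,1]>box[2])&(P[:,1]<box[3])]
        out[nm]=q; f=np.polyfit(q[:,1],q[:,0],1) 
        print(nm,len(q),"mean",q.mean(0).round(2)[:2],"slope",f[0].round(3),"x@y0",np.polyval(f,0).round(2))
E
python3 - <<'E'
from h import *
print("before");align(cv2.imread("pics/s3.png"));print("now");align(cv2.imread("pics/s4.png"))
S=lambda x,y:(275+x/6.667,225+y/6.667)
for p in((250,218),(372,181),(175,235),(232,214)): print(w2c(onz("side",S(*p),46)).round(1))
E
```

```text
beforeTraceback (most recent call last):
  File "<stdin>", line 2, in <module>
  File "h.py", line 47, in align
    P=np.array([w2c(onz("side",(u,v),46)) for v,u in np.argwhere(m)])
                    ~~~^^^^^^^^^^^^^^^^^
  File "h.py", line 7, in onz
    o,d=ray(n,px); return o+d*(z-o[2])/d[2]
        ~~~^^^^^^
  File "h.py", line 4, in ray
    m=camera_model(n); T=m["world_from_camera"]
ValueError: time passes only in moves, steps and waits
```

```bash
sed -i 's/^def ray/import functools\ncamera_model=functools.lru_cache(camera_model)\ndef ray/' h.py
sed -i 's/np.argwhere(m)\])/np.argwhere(m) if 250<u<350 and 210<v<300])/' h.py
python3 - <<'E'
from h import *
print("before");align(cv2.imread("pics/s3.png"));print("now");align(cv2.imread("pics/s4.png"))
S=lambda x,y:(275+x/6.667,225+y/6.667)
for p in((250,218),(372,181),(175,235),(232,214)): print(w2c(onz("side",S(*p),46)).round(1))
E
```

```text
before
red 33 mean [-39.83 -23.69] slope -0.004 x@y0 -39.92
yel 20 mean [30.29 13.58] slope 0.05 x@y0 29.61
now
red 34 mean [-39.72 -24.22] slope -0.016 x@y0 -40.11
yel 32 mean [-32.95  13.67] slope 0.099 x@y0 -34.31
[-40.8  -1.4  46. ]
[-42.1 -52.3  46. ]
[-36.9  27.9  46. ]
[-35.6   3.5  46. ]
```

```bash
python3 -m crank '[[[0,-0.12,0,0,0,0,5],[0,-0.12,0,0,0,0,5],[0,-0.1,0,0,0,0,5],[0,-0.03,0,0,0,0,5],[0,0,0,0,0,0,5],[0,0,0,0,0,0,5],[0,0,0,0,0,0,5],[0,0,0,0,0,0,5]]]'
cat > m.py <<'E'
from h import *
def prof(n,im,kind,ylo,yhi,xlo,xhi,z):
    f=im.astype(float); b,g,r=f[...,0],f[...,1],f[...,2]
    w=np.minimum(r,g)-b if kind=="yel" else r-(g+b)/2
    w=np.clip(w-8,0,None); X=[];Y=[];W=[]
    for v in range(180,300):
        for u in range(250,350):
            if w[v,u]>0:
                p=w2c(onz(n,(u,v),z))
                if ylo<p[1]<yhi and xlo<p[0]<xhi: X.append(p[0]);Y.append(p[1]);W.append(w[v,u])
    return np.round([np.average(X,weights=W),np.average(Y,weights=W),sum(W)],2)
for t in ("t3","t4"):
    im=cv2.imread(f"pics/{t}.png"); print(t,"mark",prof("top",im,"red",-40,-3,-55,-30,48))
print("home top",prof("top",cv2.imread("pics/t3.png"),"yel",1,15,20,42,46))
s=capture("side"); cv2.imwrite("pics/s5.png",s)
for n,a,b in (("s3",20,42),("s4",-45,-20),("s5",-55,-28)):
    im=cv2.imread(f"pics/{n}.png"); print(n,"mark",prof("side",im,"red",-45,-5,-55,-30,48),"ptr",prof("side",im,"yel",2,15,a,b,46))
go(c2w((28-72.5,65,66))); fc()
cv2.imwrite("pics/c5.png",cv2.resize(s[225:285,275:335],(560,560),interpolation=2))
E
python3 m.py
```

```text
time_s: 15.65
eef_pos: [588.8, 80.6, 67.4]
ee_rot: [0.003, 0.812, 0.584, 0.003]
force: [12.2, -0.4, -5.7]
grip_width: 0.142
grip_force: 58.6
t3 mark [ -41.76  -21.03 2200.  ]
t4 mark [ -41.76  -21.05 2190.  ]
home top [ 30.46   9.83 833.  ]
s3 mark [ -41.86  -24.31 2313.5 ] ptr [ 30.44   9.27 761.  ]
s4 mark [ -41.71  -24.39 2321.5 ] ptr [ -33.2     9.39 1173.  ]
s5 mark [ -41.71  -24.4  2319.5 ] ptr [ -42.46    9.29 1233.  ]
t 15.7 eef [588.8  80.6  67.4] chk [-44.8  65.7  67.4] F [12.6  0.4 -5.1] w 11.7 gf 58.6
 shift units [-0.03  0.01  0.06]
Fchk [11.8  4.4 -5.1] wt [ 0.02 -1.89 -0.05]
```

View pics/c5.png

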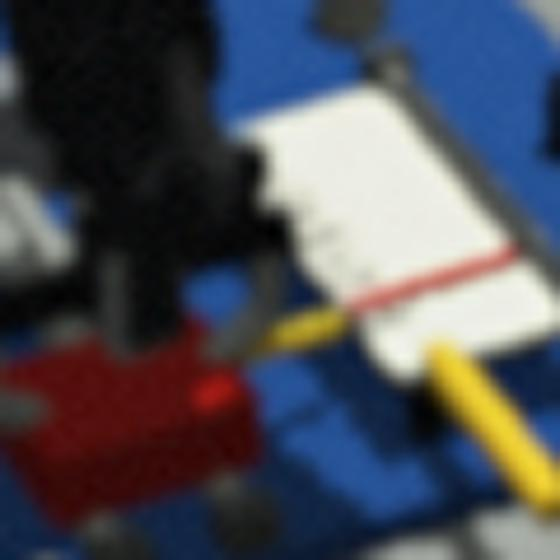

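```bash
python3 -m crank '[[[0,0.02,0,0,0,0,5],[0,0,0,0,0,0,5],[0,0,0,0,0,0,5],[0,0,0,0,0,0,5],[0,0,0,0,0,0,5],[0,0,0,0,0,0,5],[0,0,0,0,0,0,5],[0,0,0,0,0,0,5]]]'
python3 m.py | tail -5
```

```text
time_s: 16.5
eef_pos: [589.3, 80.5, 67.4]
ee_rot: [0.003, 0.812, 0.584, 0.003]
force: [13.5, 0.4, -5.6]
grip_width: 0.142
grip_force: 58.7
s4 mark [ -41.71  -24.39 2321.5 ] ptr [ -33.2     9.39 1173.  ]
s5 mark [ -41.73  -24.38 2314.  ] ptr [ -41.66    9.21 1379.  ]
t 16.55 eef [589.3  80.4  67.4] chk [-44.3  65.7  67.4] F [13.9 -0.4 -6.7] w 12.2 gf 58.7
 shift units [-0.03 -0.01  0.06]
Fchk [13.3  4.1 -6.7] wt [ 0.06 -1.97 -0.02]
```

Pointer and mark agree to within about 0.3 mm, and the pose is steady under grip.

```bash
python3 -c "
from rig import *
print(finish_job())"
```

```text
the job is handed in; nothing more can be done
None
```

I turned the gauge plate over so it lies flat, white face up. I then pulled the slide out about 72 mm until the pointer was in line with the red mark, to within about 0.5 mm in the camera images. The job was handed in at about 16.6 s with the bar still gripped, and no verdict came back.

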